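Pin the crank and hold the coin-capsule press at its third click

ROBOT

A 6-joint arm with a two-finger parallel gripper is mounted at the origin on the work surface. World frame = base frame: x ahead of the robot, y to its left, z up, the work surface at z = 0. Lengths are in m, angles in rad, forces in N, time in s.
With the tool pointing down it reaches from about 0.275 to 0.825 m from the base axis. Payload 4.9 kg.
Tool frame: the origin (TCP) lies at the centre of the arm's flange, where the gripper is bolted on; the fingertips stand 173 mm ahead of it and the grasp point (between the pads) lies 155 mm ahead of it (grasp_offset is the distance from the TCP to the grasp point, in m); z points along the fingers, y is the line along which they close (so a half turn about z gives the same grasp; the last joint's range is limited). The gripper opens to 85 mm and grips with 20 to 120 N. Pads are 22 mm wide; open, the fingers measure 114 mm over their backs; the gripper's body (76 mm by 85 mm) begins 54 mm behind the grasp point. The pads swing forward as they close: fully open they stand 13 mm farther back than shut.
Start: joints at [-1.442, 0.326, -0.193, 1.052, 0, 1.437], TCP at [0.143, -0.531, 0.405] pointing down, gripper open.
Joint ranges: [-2.65, 2.65], [-0.97, 1.79], [-1.3, 1.35], [-1.93, 2.1], [-1.47, 1.37], [-3.14, 3.14]. Speed limits (rad/s): [2.57, 2.57, 3.14, 3.14, 3.14, 3.14].

INTERFACE

Orientations are given as a 3x3 rotation matrix whose columns are the frame's x, y, z axes.
In Python, from bench import sense, snapshot, finish_job, grasp_offset gives the robot as it stands. The module is installed in compiled form; this text tells all that it offers.
- The arm moves only by the tool arm_command, never from a script. Its argument "rows" is a list of rows, each a list of 5 numbers: the shift along the tool's x, y, z in units of 25 mm (1.0 is 25 mm), then the turn about the tool's z in units of 6 degrees (1.0 is 6 degrees), then the gripper command: -1 is fully open, 1 is shut, values between are in proportion. In form: [[dx, dy, dz, turn, jaw], ...]. A call has 1 to 5 rows; each row is the pose to reach, as a shift and turn from the pose commanded when the call began, along the tool's axes at that moment; what a row does not reach only later rows make up. A row lasts 1/12 s, in which the tool goes at most 41.7 mm and 7.16 degrees, less where a joint would pass 70% of its speed; a pose out of reach is approached as far as the arm can. A call with a gripper value outside its range is refused whole. The fingers move at their own pace and stop on an object; "newtons" is the grip in N (left out, the last holds). Time passes only in rows, so rows that repeat a pose let the fingers close. It gives the time, the measured TCP pose, the force, the opening and the grip force at its end, in the units of the state.
- sense(): the state, without advancing time (a new reading comes with each control period).
- snapshot(name): name is "side" or "top" or "wrist"; returns a dict with "image" (400x640x3 uint8, red, green, blue), "range_z" (400x640 float32, m along the optical axis (not along the pixel's ray), 0 where there is no reading), "K" (3x3 intrinsics, pixels), "D" ([k1, k2, p1, p2, k3] as OpenCV has them; the pictures are not rectified), "rvec" (rotation vector, rad) and "tvec" (3), from world to camera coordinates, as OpenCV has them. Camera axes: x right, y down, z forward; pixel columns grow to the right and rows downward; lengths in m; the calibration is good to about 2 mm. A picture is of the moment at which its call begins.
- finish_job(): hands the job in; it is judged then, once.
The state is a dict: "time_s": time; "q": joint angles; "joint_velocities": joint speeds; "joint_torque": joint torques, N m; "ee_pos": TCP position; "eef_rot": TCP orientation; "force": force on the tool from outside, world axes, zero at the start; "wrist_torque": the same for the moment, N m; "opening": opening from 0.0 (shut) to 1.0 (fully open); "grip_force": force on a finger pad.
Only numpy, scipy, OpenCV 4.12 (cv2) and the standard library are available. Lean on these libraries where they do the work, as an engineer would, in place of code of your own. Each camera call takes 0.05 s, during which the arm holds its last target. There are 200 camera calls.

TASK

Take the headed steel pin out of its wooden block and push it straight down through the lined-up holes of the press's fork and crank until its head sits fully home on the fork. Then swing the press's upright crank handle clockwise (seen from above) against its spring, past the first two clicks to the third and no further, and finish still holding it there: do not let go, the spring would throw it back. Leave the coin tubes and capsule stacks where they are.

Things in the scene. Friction and masses are not known exactly. Their poses are not given: they have to be found in the camera images.
- pin: Loose steel pin, upright at the start in the block's hole: shank 12 mm diameter, 42 mm long, foot chamfered 3 mm; then a plain round head 24 mm diameter, 20 mm tall (grip the head). About 0.1 kg. Origin at the centre of the foot, z up along the pin. At the start the foot is 8 mm, the head's underside 50 mm and its top 70 mm above the table.
- pin_block: Fixed wooden block 64 x 64 x 30 mm with one round blind hole, 14 mm wide and 22 mm deep, in the middle of its top. It stands to the left or the right of the press. Origin at the centre of its underside.
- press: Fixed grey coin-capsule press, base plate 270 x 140 x 16 mm, from 105 mm in front to 165 mm behind the vertical dial axis. Origin on the dial axis at table height, z up; its front (-x) faces the robot within about 0.3 rad. At the back, up to 68 mm high, a jaw closes two capsule halves as the dial turns (nothing to do there).
- stud3 (a point): Top of the brass stud of the third click, 98 mm above the table, 85 mm from the dial axis. Three studs stand on the press's front ledge under the crank bar, one per click: two short and, for the third, this one, 6 mm taller, farthest to the robot's left. At each click the middle of the bar lies straight above that stud. Fixed to the press.
- dial (a joint): Angle (rad) of the steel dial with its fork about the dial axis: 0 at rest, growing clockwise seen from above, stop at 1.4. Clicks (sprung detents) at 0.35, 0.70, 1.05; humps at 0.175, 0.525, 0.875 and, past the third click, 1.225. A spring always drives it back to 0 when let go. It turns with the crank only while the pin is in (play about 0.03).
- fork_hole (a point): Centre of the upper hole's mouth on the fork's top face, 128 mm above the table, 60 mm from the dial axis, opposite the handle; turns with the dial. The fork (part of the dial) is two 8 mm plates, 34 mm wide, with the 10 mm crank lug between, 28 mm in all, free below. The three holes are 13.5 mm wide, lined up at rest; the top one has a 3 mm chamfer.
- crank: Dark steel crank bar 24 mm wide, top 119 mm above the table, swinging about the dial axis; origin on that axis at table height. Handle towards -x, lug with pin hole towards +x. At rest the handle is 0.525 rad to the robot's right of the press's front line, at the third click 0.525 rad to its left. Without the pin it swings almost freely and turns nothing.
- crank_grip (a point): Point on the axis of the round upright black handle (22 mm diameter, from 119 to 171 mm above the table), 150 mm up, 100 mm from the dial axis. Pinch it from above or push its side. With the pin in it needs about 3 N at the start, up to about 9 N over the humps and about 7 N to hold at the third click.
- tube_a: Bystander: loose squarish clear coin tube with a lid, 45 x 45 x 84 mm, 0.35 kg. Origin at the centre of its underside. Leave it alone.
- tube_b: Bystander: loose squarish clear coin tube with a lid, 45 x 45 x 84 mm, 0.35 kg. Origin at the centre of its underside. Leave it alone.
- tube_c: Bystander: loose squarish clear coin tube with a lid, 45 x 45 x 84 mm, 0.35 kg. Origin at the centre of its underside. Leave it alone.
- capsules_a: Bystander: loose little stack of round coin capsules, 43 mm diameter, 26 mm high. Origin at the centre of its underside. Leave it alone.
- capsules_b: Bystander: loose little stack of round coin capsules, 43 mm diameter, 17 mm high. Origin at the centre of its underside. Leave it alone.
- capsules_c: Bystander: loose little stack of round coin capsules, 43 mm diameter, 17 mm high. Origin at the centre of its underside. Leave it alone.

How it is judged:
By the outcome, as a careful person would: the job done as asked, in the order asked, and still so for the second after the job is handed in, while the arm keeps its last pose, push and grip.
It also fails if it takes over 58 s, if anything falls off the work surface, if the arm or the gripper's body presses on something with over 40 N, if the wrist force passes 120 N, or if a joint passes its speed limit or range.

## Working session

There is one attempt and no reset: what is moved stays moved. The work goes in short steps, Python scripts to look and compute and a tool call to move; the robot and the scene stay as the last step left them, time stands still between calls to the robot, and variables do not carry over. Pictures are saved under pics/ and viewed, at most 14 in all, crops included, and the job is handed in when it is done.

Besides the shell and the picture viewer there is one more tool, called in YAML: its name, and indented under it one key for each argument. arm_command: Moves the arm, as the interface text tells. Its arguments: {"type":"object","properties":{"rows":{"type":"array"},"newtons":{"type":"number"}},"required":["rows"]}

```bash
mkdir -p pics; cat > h.py <<'E'
import numpy as np, cv2
from bench import sense, snapshot, grasp_offset
def cast(s,uv,z):
    R=cv2.Rodrigues(np.array(s["rvec"],float))[0]; t=np.array(s["tvec"],float).ravel()
    p=cv2.undistortPoints(np.array(uv,float).reshape(-1,1,2),np.array(s["K"]),np.array(s["D"])).reshape(-1,2)
    d=np.c_[p,np.ones(len(p))]@R; c=-R.T@t
    return c+d*((z-c[2])/d[:,2])[:,None]
def cloud(s):
    R=cv2.Rodrigues(np.array(s["rvec"],float))[0]; t=np.array(s["tvec"],float).ravel()
    v,u=np.mgrid[0:400,0:640]
    p=cv2.undistortPoints(np.c_[u.ravel(),v.ravel()].astype(float).reshape(-1,1,2),np.array(s["K"]),np.array(s["D"])).reshape(-1,2)
    X=np.c_[p,np.ones(len(p))]*s["range_z"].reshape(-1,1)
    return ((X-t)@R).reshape(400,640,3)
def save(s,n): cv2.imwrite("pics/"+n+".png",s["image"][:,:,::-1])
E
python3 - <<'E'
from h import *
import pickle
s={n:snapshot(n) for n in("top","side")}
pickle.dump(s,open("s0.pkl","wb"))
for n in s: save(s[n],n+"0"); print(n, -cv2.Rodrigues(np.array(s[n]["rvec"],float))[0].T@np.array(s[n]["tvec"],float).ravel())
print(grasp_offset,sense())
E
```

```text
top [0.39644813 0.0096936  1.51849644]
side [ 0.47764291 -0.8647385   0.94533636]
0.1547 {'time_s': 0.1, 'q': array([-1.44223670e+00,  3.26889326e-01, -1.93488412e-01,  1.05197244e+00,
        3.13204670e-05,  1.43662001e+00]), 'joint_velocities': array([-0.00097893, -0.00215829,  0.00164916,  0.00068399,  0.00018624,
        0.000459  ]), 'joint_torque': array([ 1.30300265e-03, -4.44237471e+01,  2.63039142e+01,  7.87024561e-03,
       -1.31522306e-04, -5.76643629e-06]), 'ee_pos': array([ 0.14284379, -0.53087237,  0.40396754]), 'eef_rot': array([[ 9.65683031e-01,  2.59723422e-01, -1.68150495e-04],
       [ 2.59723367e-01, -9.65681824e-01,  1.54504193e-03],
       [ 2.38903701e-04, -1.53569339e-03, -9.99998792e-01]]), 'force': array([-0.37830784,  0.50194787,  0.46278104]), 'wrist_torque': array([-0.03846798,  0.01792496, -0.04592045]), 'grip_force': 0.0, 'opening': 0.996915639486933}
```

View pics/top0.png

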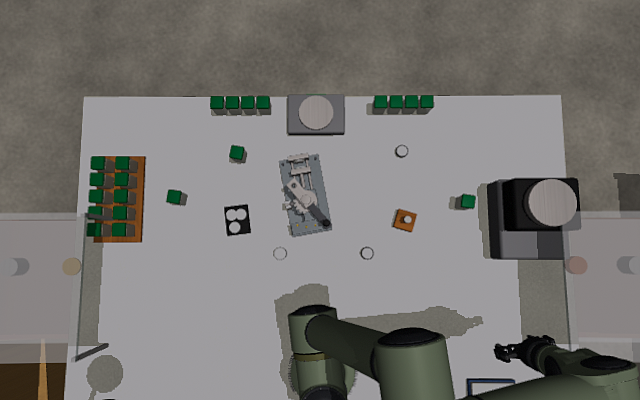

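View pics/side0.png

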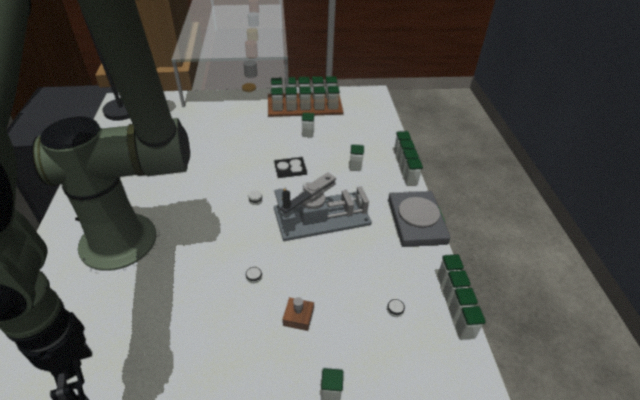

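The top view shows the pin head at about (407,219) in the orange block, the press at about (305,195), its handle at (326,224) and the fork end near (293,184). The side view shows the pin at (298,302). Next I'll enlarge and measure these.

```bash
python3 - <<'E'
from h import *
import pickle
s=pickle.load(open("s0.pkl","rb"))
t=s["top"]; P=cloud(t)
a=cv2.resize(t["image"][145:245,270:430],None,fx=5,fy=5,interpolation=cv2.INTER_CUBIC); cv2.imwrite("pics/c1.png",a[:,:,::-1])
b=cv2.resize(s["side"]["image"][160:240,265:385],None,fx=6,fy=6,interpolation=cv2.INTER_CUBIC); cv2.imwrite("pics/c2.png",b[:,:,::-1])
z=P[:,:,2]
for nm,(r0,r1,c0,c1),lo,hi in [("pinhead",(205,235,390,420),.06,.08),("block",(205,235,390,420),.02,.04),("handle",(205,240,300,340),.155,.18),("forktop",(150,240,270,340),.122,.134),("base",(145,245,270,340),.008,.024)]:
    m=np.zeros(z.shape,bool); m[r0:r1,c0:c1]=1; m&=(z>lo)&(z<hi)
    v,u=np.nonzero(m); p=P[m]
    print(nm,len(u),u.mean(),v.mean(),p.mean(0).round(4),cv2.minAreaRect(p[:,:2].astype(np.float32)))
E
```

```text
pinhead 42 406.92857142857144 218.8095238095238 [ 0.4989 -0.2798  0.0688] ((0.4986231029033661, -0.27964434027671814), (0.0209098681807518, 0.02087102085351944), 81.11764526367188)
block 317 404.2712933753943 219.4353312302839 [ 0.4996 -0.2786  0.0293] ((0.49989157915115356, -0.2802460193634033), (0.0642818734049797, 0.06479135155677795), 72.74150848388672)
handle 41 325.8536585365854 221.85365853658536 [ 0.4833 -0.01    0.1691] ((0.4829762578010559, -0.010449874214828014), (0.01853097788989544, 0.018549280241131783), 89.7938003540039)
forktop 312 300.78205128205127 193.74358974358975 [0.5764 0.0692 0.1278] ((0.5525462031364441, 0.04933550953865051), (0.17337524890899658, 0.03396753594279289), 40.03938674926758)
base 1455 304.693470790378 188.80481099656356 [0.6085 0.0605 0.0155] ((0.590927243232727, 0.06295515596866608), (0.23602047562599182, 0.33990761637687683), 89.51055908203125)
```

View pics/c1.png

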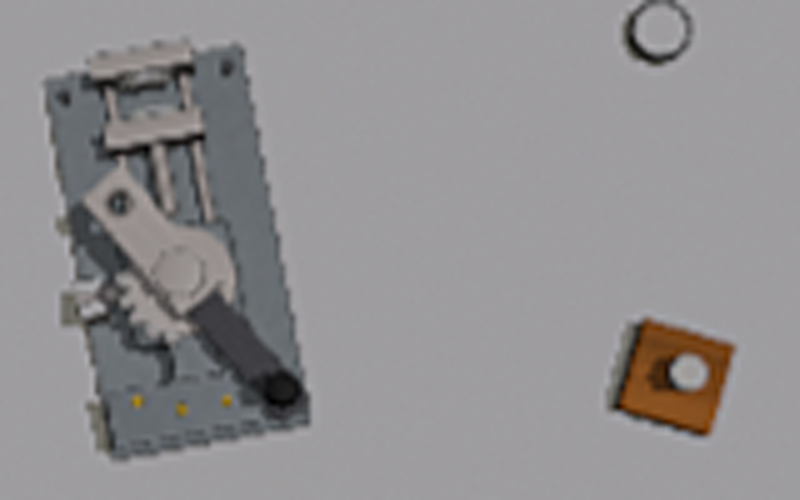

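The crop shows the fork hole at (119,202), which is top-image pixel (293.8,185.4). The three brass studs are at (137,401), (182,409) and (227,401), and stud 3 is the leftmost. The handle top is at (281,388) and the pin head at (688,373).

```bash
cat >> h.py <<'E'
def go(x,y,z,yaw=None):
    """units to bring grasp axis to x,y and TCP z; yaw=target world angle of tool x (rad)"""
    st=sense(); R=st["eef_rot"]; d=R.T@(np.array([x,y,z])-st["ee_pos"])
    w=np.arctan2(R[1,0],R[0,0]); t=0 if yaw is None else -np.degrees((yaw-w+np.pi)%(2*np.pi)-np.pi)/6
    print("go",(d/.025).round(3),"turn",round(t,2),"yaw now",round(w,3),"pos",st["ee_pos"].round(4),"q6",st["q"][5].round(2),"f",st["force"].round(1))
E
python3 - <<'E'
from h import *
import pickle
s=pickle.load(open("s0.pkl","rb"))
t=s["top"]
f=lambda x,y:((x+.5)/5-.5+270,(y+.5)/5-.5+145)
H=cast(t,[f(119,202)],.128)[0]; G=cast(t,[f(281,388)],.171)[0]; S=cast(t,[f(137,401),f(182,409),f(227,401)],.098); S[1:]=cast(t,[f(182,409),f(227,401)],.092)
pin=cast(t,[f(688,373)],.07)[0]
ax=H+(G-H)*.375
print("hole",H,"handle",G,"dist",np.linalg.norm((H-G)[:2]),"axis",ax,"studs",S,"r",np.linalg.norm((S-ax)[:,:2],axis=1),"pin",pin)
a=lambda v:np.arctan2(v[1],v[0])
print("handle ang",a(G-ax),"stud angs",[a(q-ax) for q in S])
go(pin[0],pin[1],.30)
E
```

```text
hole [0.60468138 0.09289343 0.128     ] handle [ 0.48208177 -0.0098117   0.171     ] dist 0.1599343873541438 axis [0.55870653 0.05437901 0.144125  ] studs [[0.47862726 0.08261805 0.098     ]
 [0.47365366 0.05360096 0.092     ]
 [0.47875523 0.02427531 0.092     ]] r [0.0849125  0.08505642 0.08543092] pin [ 0.49753104 -0.28039425  0.07      ]
handle ang -2.4442663436462393 stud angs [np.float64(2.802569155415875), np.float64(-3.1324451356741525), np.float64(-2.78148531025968)]
go [16.302 -5.984  4.172] turn 0 yaw now 0.263 pos [ 0.1428 -0.5309  0.404 ] q6 1.44 f [-0.4  0.5  0.5]
```

arm_command:
  rows:
    - [1.5, -0.5, 0, 0, 0]
    - [3, -1.1, 0, 0, 0]
    - [4.5, -1.65, 0, 0, 0]
    - [6, -2.2, 0, 0, 0]
    - [7.5, -2.75, 0, 0, 0]

```text
time_s: 0.52
ee_pos: [0.3071, -0.4147, 0.4044]
eef_rot: [[0.966, 0.259, -0.0], [0.259, -0.966, 0.001], [-0.0, -0.001, -1.0]]
force: [1.0, 0.2, -0.4]
opening: 0.504
grip_force: 0.0
```

arm_command:
  rows:
    - [1.5, -0.5, 0.6, 0, 0]
    - [3, -1.1, 1.2, 0, 0]
    - [4.5, -1.65, 2, 0, 0]
    - [6, -2.2, 2.6, 0, 0]
    - [7, -2.6, 3, 0, 0]

```text
time_s: 0.93
ee_pos: [0.4596, -0.3058, 0.3281]
eef_rot: [[0.965, 0.261, -0.001], [0.261, -0.965, 0.001], [-0.0, -0.001, -1.0]]
force: [0.5, -0.6, -0.6]
opening: 0.505
grip_force: 0.0
```

arm_command:
  rows:
    - [0.9, -0.3, 0.5, 0, 0]
    - [1.8, -0.63, 1, 0, 0]
    - [1.8, -0.63, 1.16, 0, 0]
    - [1.8, -0.63, 1.16, 0, 0]

```text
time_s: 1.27
ee_pos: [0.4977, -0.2796, 0.2988]
eef_rot: [[0.965, 0.262, -0.003], [0.262, -0.965, 0.002], [-0.002, -0.003, -1.0]]
force: [-0.5, -0.6, -0.8]
opening: 0.498
grip_force: 0.0
```

```bash
python3 - <<'E'
from h import *
go(.4975,-.2804,.30); st=sense();print(st["time_s"],st["opening"])
s=snapshot("wrist"); save(s,"w1"); P=cloud(s); z=P[:,:,2]
m=(abs(z-.07)<.006)&(np.hypot(P[:,:,0]-.498,P[:,:,1]+.28)<.03)
v,u=np.nonzero(m);print(m.sum(),P[m].mean(0),u.mean(),v.mean())
if m.sum():
    (x,y),r=cv2.minEnclosingCircle(np.c_[u,v].astype(np.float32)); print(x,y,r,cast(s,[(x,y)],.07))
E
```

```text
go [-0.015  0.029 -0.046] turn 0 yaw now 0.265 pos [ 0.4977 -0.2796  0.2988] q6 2.24 f [-0.5 -0.6 -0.8]
1.2667 0.4984367204143231
1163 [ 0.50306816 -0.28178753  0.06945331] 332.743766122098 214.8469475494411
332.7121276855469 214.71212768554688 19.624969482421875 [[ 0.50337749 -0.28167186  0.07      ]]
```

View pics/w1.png

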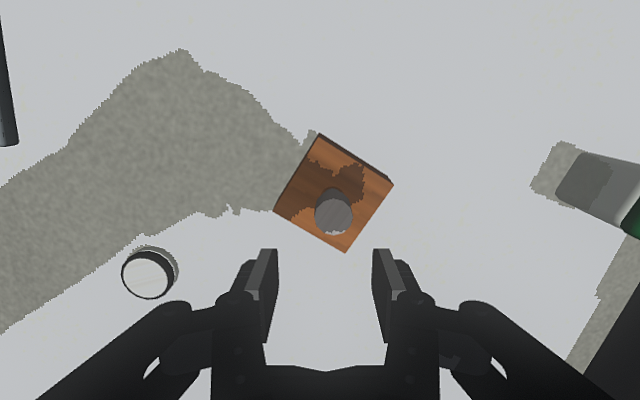

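The wrist view shows the pin head at (333,215) with the pads centred near u=325. It puts the pin about 4 mm from the top-view estimate, so I'll use the mean for the grasp.

arm_command:
  rows:
    - [0.1, 0.08, 0.8, 0, 0]
    - [0.1, 0.08, 1.6, 0, 0]
    - [0.1, 0.08, 2.4, 0, 0]
    - [0.1, 0.08, 2.98, 0, 0]
    - [0.1, 0.08, 2.98, 0, 0]

```text
time_s: 1.73
ee_pos: [0.4985, -0.2825, 0.224]
eef_rot: [[0.966, 0.258, -0.004], [0.258, -0.966, 0.002], [-0.003, -0.003, -1.0]]
force: [0.1, 0.4, -0.6]
opening: 0.502
grip_force: 0.0
```

arm_command:
  rows:
    - [0, 0, 0, 0, 1]
    - [0, 0, 0, 0, 1]
    - [0, 0, 0, 0, 1]
    - [0, 0, 0, 0, 1]
    - [0, 0, 0, 0, 1]
  newtons: 60

```text
time_s: 2.15
ee_pos: [0.501, -0.2827, 0.2275]
eef_rot: [[0.966, 0.26, 0.002], [0.26, -0.966, -0.002], [0.001, 0.002, -1.0]]
force: [-0.0, -0.2, 5.0]
opening: 0.243
grip_force: 59.1
```

```bash
python3 - <<'E'
from h import *
go(.5005,-.281,.224); st=sense();print(st["time_s"],st["opening"],st["grip_force"],st["wrist_torque"])
s=snapshot("wrist"); save(s,"w2"); P=cloud(s); z=P[:,:,2]
m=(abs(z-.07)<.008)&(np.hypot(P[:,:,0]-.501,P[:,:,1]+.281)<.025)
v,u=np.nonzero(m);print(m.sum(),P[m].mean(0),u.mean(),v.mean())
E
```

```text
go [ 0.    -0.073  0.14 ] turn 0 yaw now 0.263 pos [ 0.501  -0.2827  0.2275] q6 2.24 f [-0.  -0.2  5. ]
2.15 0.24298900329186715 59.09753501415253 [-0.13409214  0.11229788 -0.02492103]
3753 [ 0.50614303 -0.2804602   0.06970125] 323.6661337596589 272.544897415401
```

View pics/w2.png

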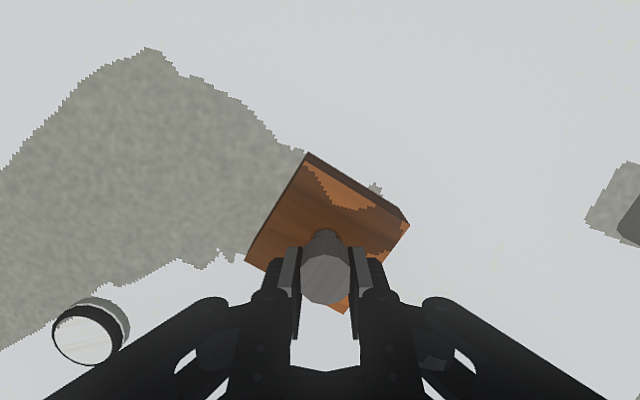

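The pin is gripped, with its head at about (325,277) between the pads. Next I'll lift it, move near the fork and view the pin and hole together.

arm_command:
  rows:
    - [0, 0, -0.8, 0, 1]
    - [0, 0, -2, 0, 1]
    - [0, 0, -3.4, 0, 1]
    - [0, 0, -5, 0, 1]
    - [0, 0, -6.4, 0, 1]
  newtons: 80

```text
time_s: 2.62
ee_pos: [0.5003, -0.2818, 0.3883]
eef_rot: [[0.966, 0.26, 0.0], [0.26, -0.966, 0.0], [0.0, -0.0, -1.0]]
force: [0.3, -0.7, -0.2]
opening: 0.234
grip_force: 78.9
```

```bash
python3 - <<'E'
from h import *
w=.263; X=np.array([np.cos(w),np.sin(w)])
go(*(np.array([.6047,.0929])-.05*X),.40); print(sense()["opening"])
E
```

```text
go [  5.931 -13.388  -0.465] turn 0 yaw now 0.263 pos [ 0.5003 -0.2818  0.3883] q6 2.24 f [ 0.3 -0.7 -0.2]
0.23401498642197532
```

arm_command:
  rows:
    - [0.5, -1.2, -0.1, 0, 1]
    - [1.1, -2.6, -0.2, 0, 1]
    - [1.75, -4, -0.4, 0, 1]
    - [2.4, -5.4, -0.4, 0, 1]
    - [3.05, -6.8, -0.4, 0, 1]

```text
time_s: 3.03
ee_pos: [0.5298, -0.0965, 0.3967]
eef_rot: [[0.966, 0.259, 0.001], [0.259, -0.966, -0.0], [0.001, 0.0, -1.0]]
force: [0.5, -1.0, -1.3]
opening: 0.23
grip_force: 79.0
```

arm_command:
  rows:
    - [0.6, -1.4, 0, 0, 1]
    - [1.2, -2.8, 0, 0, 1]
    - [1.8, -4.2, 0, 0, 1]
    - [2.4, -5.5, 0, 0, 1]
    - [2.85, -6.5, 0, 0, 1]

```text
time_s: 3.45
ee_pos: [0.5563, 0.0801, 0.3962]
eef_rot: [[0.965, 0.262, -0.0], [0.262, -0.965, 0.001], [0.0, -0.001, -1.0]]
force: [0.2, 0.1, -0.8]
opening: 0.235
grip_force: 79.0
```

arm_command:
  rows:
    - [0, 0, 0, 0, 1]
    - [0, 0, 0, 0, 1]
    - [0, 0, 0, 0, 1]

```text
time_s: 3.7
ee_pos: [0.5563, 0.0771, 0.396]
eef_rot: [[0.966, 0.26, -0.001], [0.26, -0.966, -0.0], [-0.001, 0.0, -1.0]]
force: [1.1, -0.2, -0.8]
opening: 0.228
grip_force: 79.0
```

```bash
python3 - <<'E'
from h import *
import pickle
go(.5564,.0799,.40); st=sense();print(st["time_s"],st["opening"],st["grip_force"])
s=snapshot("wrist"); s["st"]=st; pickle.dump(s,open("w3.pkl","wb")); save(s,"w3")
E
```

```text
go [ 0.032 -0.107 -0.16 ] turn 0 yaw now 0.263 pos [0.5563 0.0771 0.396 ] q6 2.88 f [ 1.1 -0.2 -0.8]
3.7 0.22768572730724287 78.95843267440796
```

View pics/w3.png

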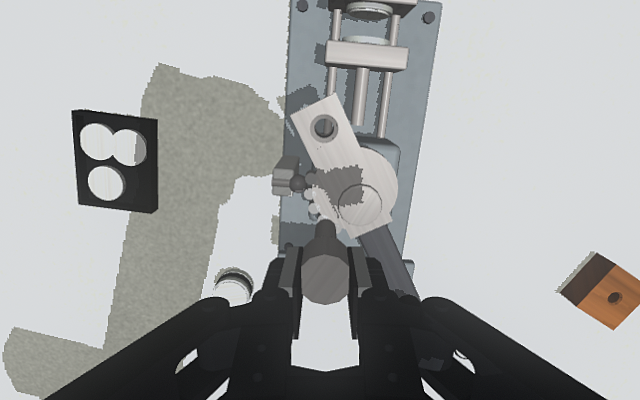

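The view shows the fork hole at about (325,126) and the pin's foot end at about (325,225), below and in line with it.

```bash
python3 - <<'E'
from h import *
import pickle
s=pickle.load(open("w3.pkl","rb")); P=cloud(s); z=P[:,:,2]; st=s["st"]
g=cv2.cvtColor(s["image"],cv2.COLOR_RGB2GRAY)
sub=g[100:152,298:352]
for th in (70,90,110,130,150):
    n,l,S,C=cv2.connectedComponentsWithStats((sub<th).astype(np.uint8))
    i=l[26,27]
    print(th,i,S[i],C[i]+[298,100])
for r in range(206,262,4):
    zz=z[r,290:360]; k=np.nonzero((zz>.165)&(zz<.26))[0]
    if len(k): print(r,k[0]+290,k[-1]+290,z[r,325].round(4),P[r,k].mean(0).round(4))
H=cast(s,[(325,126)],.128); print(H)
a=cv2.resize(s["image"][90:310,270:390],None,fx=3,fy=3*0.9,interpolation=cv2.INTER_CUBIC);cv2.imwrite("pics/c3.png",a[:,:,::-1])
E
```

```text
70 0 [   0    0   54   52 2779] [324.48470673 125.41561713]
90 0 [   0    0   54   52 2706] [324.44826312 125.36881005]
110 3 [ 16  19  20  19 236] [323.00423729 128.3559322 ]
130 4 [ 16  18  21  20 324] [323.7962963  127.61419753]
150 4 [ 13  15  27  27 512] [325.203125 127.046875]
218 325 325 0.1789 [ 4.120e-01  3.862e-01 -4.000e-04]
222 317 333 0.1855 [ 4.07e-01  3.86e-01 -1.00e-04]
226 316 334 0.1915 [ 4.019e-01  3.859e-01 -1.000e-04]
230 316 335 0.1978 [ 0.3966  0.3855 -0.0005]
234 315 335 0.2021 [3.916e-01 3.856e-01 2.000e-04]
238 313 337 0.222 [3.864e-01 3.855e-01 2.000e-04]
242 308 341 0.226 [ 3.806e-01  3.864e-01 -2.000e-04]
246 290 359 0.2296 [ 3.754e-01  3.860e-01 -1.000e-04]
250 290 359 0.2347 [ 3.699e-01  3.864e-01 -2.000e-04]
254 290 359 0.2373 [ 3.645e-01  3.863e-01 -1.000e-04]
258 290 359 0.238 [ 3.590e-01  3.863e-01 -1.000e-04]
[[0.60932386 0.09196423 0.128     ]]
```

View pics/c3.png

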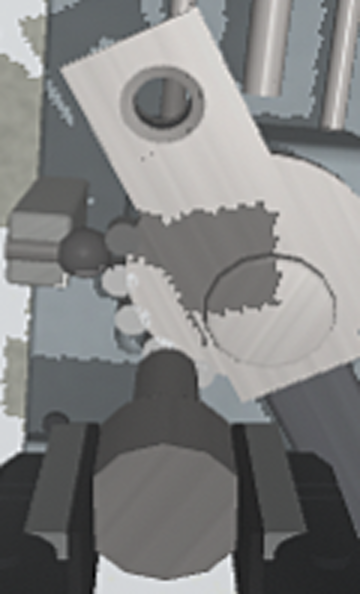

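The chamfer ring is centred at about (324,128.2), the pin's axis lies at u≈325.3, and the head's top face is centred at about (325.3,279.5).

```bash
python3 - <<'E'
from h import *
import pickle
s=pickle.load(open("w3.pkl","rb")); P=cloud(s); st=s["st"]; R=st["eef_rot"]
H=cast(s,[(324,128.2)],.128)[0]; T=cast(s,[(325.3,279.5)],.241)[0]
tl=lambda p:((R.T@(p-st["ee_pos"]))*1000).round(1)
print("hole tool mm",tl(H),H,"head",tl(T))
for r in (219,222,226,230,234,240,244,248,252,256,262,275,290): print(r,tl(P[r,325]))
d=P[105:150,300:350].reshape(-1,3); m=abs(d[:,2]-.128)<.004; print("fork z",np.median(d[m,2]))
E
```

```text
hole tool mm [ 53.8  -1.3 268. ] [0.60772961 0.09223654 0.128     ] head [  3.8  -0.5 155. ]
219 [  7.8  -0.6 215. ]
222 [  7.7  -0.6 210.5]
226 [  7.7  -0.6 204.5]
230 [  7.9  -0.6 198.2]
234 [  7.5  -0.6 193.9]
240 [ 13.4  -0.7 172.9]
244 [75.9 -0.7 31.1]
248 [ 14.2  -0.7 162.8]
252 [ 13.7  -0.7 160. ]
256 [ 12.6  -0.7 158.5]
262 [  9.6  -0.7 159.1]
275 [  4.3  -0.7 157.8]
290 [ -3.2  -0.7 158.4]
fork z 0.12761432295587752
```

arm_command:
  rows:
    - [1, -0.03, 0, 0, 1]
    - [2.08, -0.03, 0, 0, 1]
    - [2.08, -0.03, 0.8, 0, 1]
    - [2.08, -0.03, 1.5, 0, 1]
    - [2.08, -0.03, 1.5, 0, 1]
  newtons: 100

```text
time_s: 4.17
ee_pos: [0.6056, 0.0898, 0.355]
eef_rot: [[0.966, 0.258, -0.006], [0.258, -0.966, -0.0], [-0.006, -0.001, -1.0]]
force: [-1.5, -0.5, -2.3]
opening: 0.224
grip_force: 98.2
```

arm_command:
  rows:
    - [0, 0, 0, 0, 1]
    - [0, 0, 0, 0, 1]

```text
time_s: 4.33
ee_pos: [0.6067, 0.0905, 0.3595]
eef_rot: [[0.966, 0.258, 0.0], [0.258, -0.966, -0.0], [0.0, 0.0, -1.0]]
force: [0.8, -0.2, -0.5]
opening: 0.224
grip_force: 98.2
```

```bash
python3 - <<'E'
from h import *
import pickle
st=sense();print(st["time_s"],st["ee_pos"],st["q"].round(2))
s=snapshot("wrist"); s["st"]=st; pickle.dump(s,open("w4.pkl","wb"))
a=cv2.resize(s["image"][150:300,240:400],None,fx=4,fy=4,interpolation=cv2.INTER_CUBIC);cv2.imwrite("pics/c4.png",a[:,:,::-1])
E
```

```text
4.3333 [0.6066565  0.09047352 0.35951336] [ 0.03  0.47 -0.09  1.01 -0.    2.91]
```

View pics/c4.png

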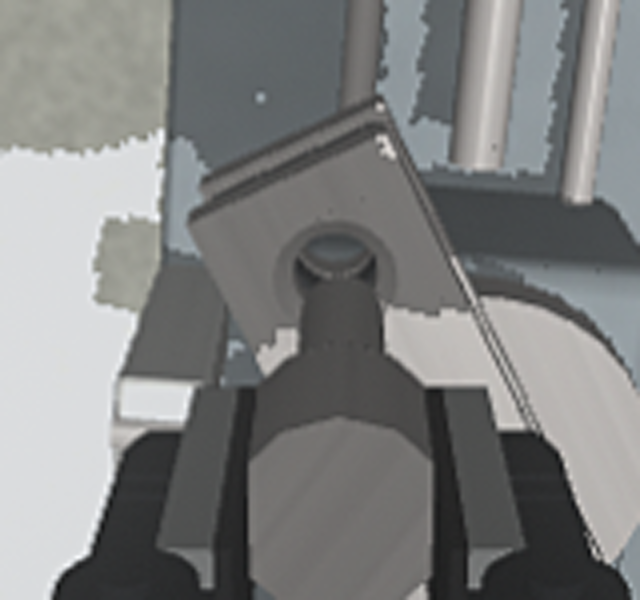

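The chamfer ring is centred at about crop (336,283), which is pixel (323.6,220.4). The shank is centred at u≈325.4, so I'll check the leftover offset.

```bash
python3 - <<'E'
from h import *
import pickle
s=pickle.load(open("w4.pkl","rb")); P=cloud(s); st=s["st"]; R=st["eef_rot"]
tl=lambda p:((R.T@(p-st["ee_pos"]))*1000).round(1)
# ring edges left/right/top at z .128
for q in [(308.4,220.4),(338.9,220.4),(323.6,205.2),(323.6,220.4)]: print(tl(cast(s,[q],.128)[0]))
for r in (220,222,226,230,234): print(r,tl(P[r,325]))
for r in (228,): print([ (u,tl(P[r,u])[:2]) for u in (315,316,317,325,333,334,335)])
E
```

```text
[  0.8 -10.9 231.5]
[  0.8   8.  231.5]
[ 10.8  -1.5 231.5]
[  0.8  -1.5 231.5]
220 [  7.7  -0.6 213.7]
222 [  8.1  -0.6 209.6]
226 [  7.4  -0.6 205.2]
230 [75.9 -0.7 31. ]
234 [  8.   -0.6 192.8]
[(315, array([ 4. , -6.2])), (316, array([ 4.9, -5.6])), (317, array([ 6.3, -5. ])), (325, array([ 7.9, -0.6])), (333, array([5.6, 3.8])), (334, array([5.5, 4.3])), (335, array([2.6, 5.1]))]
```

arm_command:
  rows:
    - [-0.035, -0.035, 0, 0, 1]
    - [-0.035, -0.035, 0.4, 0, 1]
    - [-0.035, -0.035, 0.7, 0, 1]
    - [-0.035, -0.035, 0.85, 0, 1]
    - [-0.035, -0.035, 1.0, 0, 1]

```text
time_s: 4.8
ee_pos: [0.6055, 0.092, 0.333]
eef_rot: [[0.966, 0.26, -0.0], [0.26, -0.966, -0.001], [-0.0, 0.001, -1.0]]
force: [0.8, -1.3, 0.3]
opening: 0.22
grip_force: 98.3
```

Foot is in the hole with no force. Continuing down.

arm_command:
  rows:
    - [0, 0, 0.2, 0, 1]
    - [0, 0, 0.4, 0, 1]
    - [0, 0, 0.6, 0, 1]
    - [0, 0, 0.8, 0, 1]
    - [0, 0, 0.95, 0, 1]

```text
time_s: 5.22
ee_pos: [0.6057, 0.0918, 0.3095]
eef_rot: [[0.966, 0.26, 0.0], [0.26, -0.966, -0.001], [0.0, 0.001, -1.0]]
force: [0.9, -2.7, 1.4]
opening: 0.227
grip_force: 98.4
```

arm_command:
  rows:
    - [0, 0, 0.1, 0, 1]
    - [0, 0, 0.2, 0, 1]
    - [0, 0, 0.25, 0, 1]
    - [0, 0, 0.25, 0, 1]

```text
time_s: 5.55
ee_pos: [0.6057, 0.0918, 0.3056]
eef_rot: [[0.966, 0.26, 0.002], [0.26, -0.966, -0.001], [0.002, 0.001, -1.0]]
force: [-2.6, -4.1, 11.5]
opening: 0.22
grip_force: 100.3
```

arm_command:
  rows:
    - [0, 0, 0, 0, -0.1]
    - [0, 0, 0, 0, -0.1]
    - [0, 0, 0, 0, -0.1]
    - [0, 0, -1, 0, -0.1]
    - [0, 0, -2, 0, -0.1]

```text
time_s: 5.97
ee_pos: [0.6044, 0.0924, 0.3519]
eef_rot: [[0.966, 0.26, -0.006], [0.26, -0.966, 0.001], [-0.005, -0.002, -1.0]]
force: [0.8, 0.0, 0.1]
opening: 0.552
grip_force: 0.0
```

arm_command:
  rows:
    - [0, 0, 0, 0, 1]
    - [0, 0, 0, 0, 1]
    - [0, 0, 0, 0, 1]
    - [0, 0, 0, 0, 1]
  newtons: 60

```text
time_s: 6.3
ee_pos: [0.6049, 0.0922, 0.3522]
eef_rot: [[0.966, 0.26, -0.003], [0.26, -0.966, 0.0], [-0.002, -0.001, -1.0]]
force: [-0.2, -0.1, -0.9]
opening: 0.007
grip_force: 0.0
```

```bash
python3 - <<'E'
from h import *
import pickle
st=sense();print(st["time_s"],st["ee_pos"],st["opening"],st["force"])
s=snapshot("wrist"); s["st"]=st; pickle.dump(s,open("w5.pkl","wb")); P=cloud(s);z=P[:,:,2]
m=(np.hypot(P[:,:,0]-.606,P[:,:,1]-.0915)<.02)&(z>.134)&(z<.165)
print(m.sum(),np.percentile(z[m],[5,25,50,75,95]),P[m].mean(0))
m=(np.hypot(P[:,:,0]-.606,P[:,:,1]-.0915)<.04)&(abs(z-.128)<.005);print("fork",m.sum(),np.median(z[m]))
a=cv2.resize(s["image"][150:350,240:400],None,fx=3,fy=3,interpolation=cv2.INTER_CUBIC);cv2.imwrite("pics/c5.png",a[:,:,::-1])
E
```

```text
6.3 [0.60492708 0.0921975  0.35223891] 0.006792556227496523 [-0.23401763 -0.12896059 -0.86393387]
1478 [0.1375359  0.14675927 0.14742983 0.14792859 0.14857759] [0.6107417  0.09366473 0.14629264]
fork 2485 0.1276978350565022
```

View pics/c5.png

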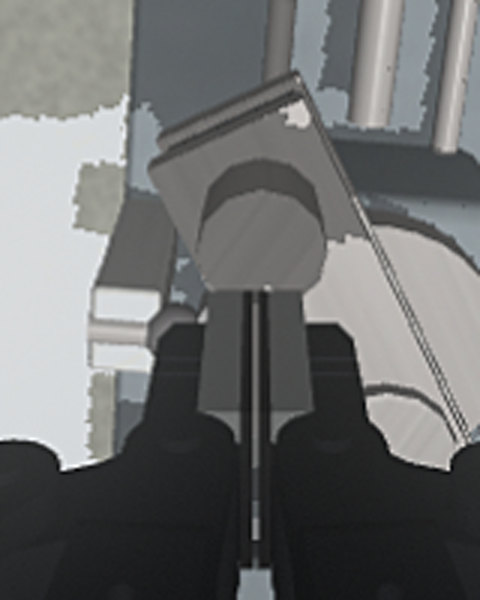

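The pin head sits flat on the fork: its top is at 0.1476 m and the fork at 0.1277 m. I'll give it a firm confirming press with the shut fingers.

arm_command:
  rows:
    - [0, 0, 0.5, 0, 1]
    - [0, 0, 1.0, 0, 1]
    - [0, 0, 1.15, 0, 1]
    - [0, 0, 1.22, 0, 1]
    - [0, 0, 1.28, 0, 1]

```text
time_s: 6.77
ee_pos: [0.6047, 0.0921, 0.3214]
eef_rot: [[0.966, 0.26, -0.003], [0.26, -0.966, -0.0], [-0.003, -0.001, -1.0]]
force: [-6.2, -0.7, 8.6]
opening: -0.002
grip_force: 4.9
```

arm_command:
  rows:
    - [0, 0, 0.05, 0, 1]
    - [0, 0, 0.05, 0, 1]

```text
time_s: 6.93
ee_pos: [0.605, 0.0921, 0.3215]
eef_rot: [[0.966, 0.26, -0.001], [0.26, -0.966, -0.0], [-0.001, -0.0, -1.0]]
force: [-4.0, 0.1, 6.7]
opening: 0.001
grip_force: 2.9
```

The pin is home. Now lift, turn the tool so its y axis is tangential at the handle, with the last joint well away from its limit, and go to the handle.

arm_command:
  rows:
    - [0, 0, -0.8, -1.16, 1]
    - [0, 0, -1.6, -2.32, 0.4]
    - [0, 0, -2.4, -3.48, 0]
    - [0, 0, -2.8, -4.64, 0]
    - [0, 0, -2.8, -5.8, 0]

```text
time_s: 7.35
ee_pos: [0.6066, 0.0921, 0.3942]
eef_rot: [[0.64, 0.768, 0.006], [0.768, -0.64, 0.0], [0.004, 0.005, -1.0]]
force: [0.7, 0.2, -0.0]
opening: 0.503
grip_force: 0.0
```

arm_command:
  rows:
    - [0, 0, 0, -1.16, 0]
    - [0, 0, 0, -2.32, 0]
    - [0, 0, 0, -3.48, 0]
    - [0, 0, 0, -4.64, 0]
    - [0, 0, 0, -5.8, 0]

```text
time_s: 7.77
ee_pos: [0.6057, 0.0921, 0.391]
eef_rot: [[0.087, 0.996, 0.001], [0.996, -0.087, 0.0], [0.0, 0.001, -1.0]]
force: [0.4, 0.4, 1.2]
opening: 0.5
grip_force: 0.0
```

arm_command:
  rows:
    - [0, 0, 0, -1.16, 0]
    - [0, 0, 0, -2.32, 0]
    - [0, 0, 0, -3.48, 0]
    - [0, 0, 0, -4.64, 0]
    - [0, 0, 0, -5.8, 0]

```text
time_s: 8.18
ee_pos: [0.6057, 0.0921, 0.391]
eef_rot: [[-0.497, 0.868, 0.001], [0.868, 0.497, 0.0], [-0.0, 0.001, -1.0]]
force: [0.3, 0.5, 0.6]
opening: 0.502
grip_force: 0.0
```

arm_command:
  rows:
    - [0, 0, 0, -1.16, 0]
    - [0, 0, 0, -2.32, 0]
    - [0, 0, 0, -3.48, 0]
    - [0, 0, 0, -4.64, 0]
    - [0, 0, 0, -5.8, 0]

```text
time_s: 8.6
ee_pos: [0.6057, 0.0921, 0.391]
eef_rot: [[-0.903, 0.429, 0.001], [0.429, 0.903, 0.0], [-0.001, 0.001, -1.0]]
force: [0.2, -0.6, -0.1]
opening: 0.501
grip_force: 0.0
```

arm_command:
  rows:
    - [0, 0, 0, -1.16, 0]
    - [0, 0, 0, -2.32, 0]
    - [0, 0, 0, -3.48, 0]
    - [0, 0, 0, -4.64, 0]
    - [0, 0, 0, -5.8, 0]

```text
time_s: 9.02
ee_pos: [0.6057, 0.0921, 0.391]
eef_rot: [[-0.987, -0.163, 0.001], [-0.163, 0.987, 0.0], [-0.001, -0.0, -1.0]]
force: [0.4, -0.2, -0.4]
opening: 0.5
grip_force: 0.0
```

```bash
python3 - <<'E'
from h import *
go(.4825,-.0098,.38,-2.444)
st=sense();print(st["time_s"],st["opening"])
s=snapshot("top"); P=cloud(s); z=P[:,:,2]
m=(z>.158)&(z<.18)&(np.hypot(P[:,:,0]-.4825,P[:,:,1]+.01)<.03);print(m.sum(),P[m].mean(0) if m.any() else 0)
E
```

```text
go [ 5.53  -3.216  0.434] turn -5.09 yaw now -2.978 pos [0.6057 0.0921 0.391 ] q6 -0.13 f [ 0.4 -0.2 -0.4]
9.0167 0.5001510983942182
41 [ 0.48319138 -0.00999106  0.17033651]
```

arm_command:
  rows:
    - [1.1, -0.64, 0, -1, 0]
    - [2.2, -1.28, 0, -2, 0]
    - [3.3, -1.92, 0, -3.1, 0]
    - [4.4, -2.56, 0, -4.1, 0]
    - [5.5, -3.2, 0, -5.1, 0]

```text
time_s: 9.48
ee_pos: [0.4813, -0.0092, 0.3908]
eef_rot: [[-0.768, -0.641, 0.001], [-0.641, 0.768, -0.0], [-0.001, -0.001, -1.0]]
force: [0.6, -1.4, 0.4]
opening: 0.504
grip_force: 0.0
```

arm_command:
  rows:
    - [0, 0, 0, 0, 0]
    - [0, 0, 0, 0, 0]

```text
time_s: 9.65
ee_pos: [0.4817, -0.0093, 0.3912]
eef_rot: [[-0.773, -0.634, 0.001], [-0.634, 0.773, 0.0], [-0.001, -0.001, -1.0]]
force: [0.8, -0.2, -0.1]
opening: 0.5
grip_force: 0.0
```

```bash
python3 - <<'E'
from h import *
st=sense();R=st["eef_rot"]
s=snapshot("wrist"); save(s,"w6"); P=cloud(s); z=P[:,:,2]
m=(z>.162)&(z<.18)&(np.hypot(P[:,:,0]-.4825,P[:,:,1]+.01)<.03)
v,u=np.nonzero(m);(x,y),r=cv2.minEnclosingCircle(np.c_[u,v].astype(np.float32))
c=cast(s,[(x,y)],.171)[0];print(m.sum(),P[m].mean(0),(x,y,r),c,R.T@(c-st["ee_pos"])*1000)
go(.4828,-.0099,.305,-2.444)
E
```

```text
1043 [ 0.48433332 -0.01276904  0.16975463] (316.69354248046875, 224.0806427001953, 18.58652687072754) [ 0.48400847 -0.01324023  0.171     ] [  0.95797694  -4.32850672 220.18849516]
go [ 0.028 -0.031  3.449] turn -0.09 yaw now -2.453 pos [ 0.4827 -0.0089  0.3912] q6 -0.86 f [ 0.8 -0.9  0. ]
```

View pics/w6.png

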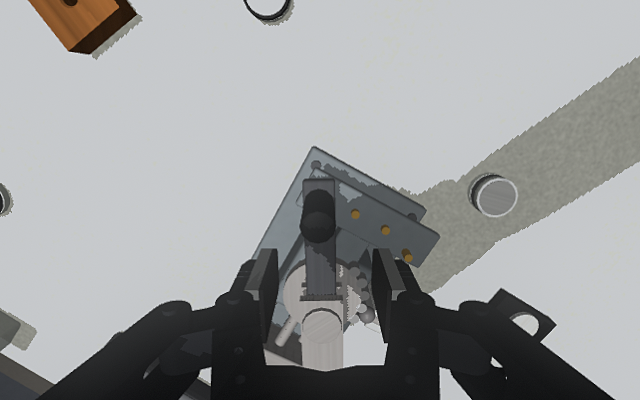

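The handle top is at about (317,215), between the pads but slightly left of centre. The studs are at (355,214), (385,230) and (407,257). I'll descend and pinch.

arm_command:
  rows:
    - [0.02, -0.1, 0.9, 0, 0]
    - [0.02, -0.1, 1.8, 0, 0]
    - [0.02, -0.1, 2.7, 0, 0]
    - [0.02, -0.1, 3.4, 0, 0]
    - [0.02, -0.1, 3.4, 0, 0]

```text
time_s: 10.12
ee_pos: [0.4832, -0.01, 0.3024]
eef_rot: [[-0.77, -0.638, -0.005], [-0.638, 0.77, 0.001], [0.003, 0.004, -1.0]]
force: [0.1, -0.0, 0.1]
opening: 0.498
grip_force: 0.0
```

arm_command:
  rows:
    - [0, 0, 0, 0, 1]
    - [0, 0, 0, 0, 1]
    - [0, 0, 0, 0, 1]
    - [0, 0, 0, 0, 1]
    - [0, 0, 0, 0, 1]
  newtons: 60

```text
time_s: 10.53
ee_pos: [0.4844, -0.0108, 0.3063]
eef_rot: [[-0.77, -0.638, 0.003], [-0.638, 0.77, 0.0], [-0.002, -0.002, -1.0]]
force: [2.9, 0.5, -2.0]
opening: 0.243
grip_force: 58.9
```

```bash
python3 - <<'E'
from h import *
st=sense();print(st["time_s"],st["opening"],st["grip_force"],st["wrist_torque"])
go(.4828,-.0099,.305,-2.444)
E
```

```text
10.5333 0.2429028183613505 58.906951546669006 [ 0.14962677 -0.47926594  0.00259616]
go [0.028 0.069 0.053] turn -0.05 yaw now -2.449 pos [ 0.4844 -0.0108  0.3063] q6 -0.87 f [ 2.9  0.5 -2. ]
```

arm_command:
  rows:
    - [-0.005, 0.2, 0, 0.48, 1]
    - [-0.02, 0.4, 0, 0.955, 1]
    - [-0.045, 0.6, 0, 1.43, 1]
    - [-0.08, 0.795, 0, 1.91, 1]
    - [-0.124, 0.99, 0, 2.39, 1]
  newtons: 80

```text
time_s: 10.95
ee_pos: [0.4711, 0.0101, 0.3064]
eef_rot: [[-0.905, -0.425, 0.004], [-0.425, 0.905, -0.001], [-0.003, -0.002, -1.0]]
force: [4.0, -0.8, -4.2]
opening: 0.236
grip_force: 78.3
```

```bash
cat >> h.py <<'E'
AX=np.array([.5587,.0544])
def dial():
    st=sense(); d=st["ee_pos"][:2]-AX; R=st["eef_rot"]
    th=(-2.444-np.arctan2(d[1],d[0]))%(2*np.pi); th=th-2*np.pi if th>4 else th
    print("t",round(st["time_s"],2),"theta pos",round(th,3),"r",np.hypot(*d).round(4),"theta yaw",round((-2.449-np.arctan2(R[1,0],R[0,0])+1)%(2*np.pi)-1,3),"f tool",(R.T@st["force"]).round(1),"torque",st["wrist_torque"].round(2),"grip",round(st["grip_force"],1))
E
python3 -c "
from h import *
dial()"
```

```text
t 10.95 theta pos 0.229 r 0.0982 theta yaw 0.253 f tool [-3.3 -2.4  4.2] torque [-0.14 -0.69  0.12] grip 78.3
```

arm_command:
  rows:
    - [-0.005, 0.2, 0, 0.48, 1]
    - [-0.02, 0.4, 0, 0.955, 1]
    - [-0.045, 0.6, 0, 1.43, 1]
    - [-0.08, 0.795, 0, 1.91, 1]
    - [-0.124, 0.99, 0, 2.39, 1]

```text
time_s: 11.37
ee_pos: [0.4634, 0.0336, 0.3064]
eef_rot: [[-0.982, -0.188, 0.004], [-0.188, 0.982, -0.002], [-0.003, -0.003, -1.0]]
force: [4.8, -1.9, -4.0]
opening: 0.238
grip_force: 78.3
```

arm_command:
  rows:
    - [-0.005, 0.2, 0, 0.48, 1]
    - [-0.02, 0.4, 0, 0.955, 1]
    - [-0.045, 0.6, 0, 1.43, 1]
    - [-0.08, 0.795, 0, 1.91, 1]
    - [-0.124, 0.99, 0, 2.39, 1]

```text
time_s: 11.78
ee_pos: [0.4617, 0.0582, 0.3064]
eef_rot: [[-0.998, 0.061, 0.003], [0.061, 0.998, -0.003], [-0.004, -0.003, -1.0]]
force: [4.2, -6.2, -3.9]
opening: 0.236
grip_force: 78.4
```

```bash
python3 -c "
from h import *
dial()"
```

```text
t 11.78 theta pos 0.737 r 0.097 theta yaw 0.754 f tool [-4.5 -6.   4. ] torque [-0.77 -0.65  0.46] grip 78.4
```

arm_command:
  rows:
    - [-0.005, 0.2, 0, 0.48, 1]
    - [-0.02, 0.4, 0, 0.955, 1]
    - [-0.045, 0.6, 0, 1.43, 1]
    - [-0.08, 0.795, 0, 1.91, 1]
    - [-0.124, 0.99, 0, 2.39, 1]

```text
time_s: 12.2
ee_pos: [0.4662, 0.0827, 0.3064]
eef_rot: [[-0.952, 0.307, 0.003], [0.307, 0.952, -0.003], [-0.004, -0.002, -1.0]]
force: [2.8, -5.1, -2.3]
opening: 0.236
grip_force: 78.5
```

arm_command:
  rows:
    - [-0.001, 0.1, 0, 0.24, 1]
    - [-0.003, 0.16, 0, 0.38, 1]
    - [-0.003, 0.16, 0, 0.38, 1]
    - [-0.003, 0.16, 0, 0.38, 1]

```text
time_s: 12.53
ee_pos: [0.4675, 0.0864, 0.3064]
eef_rot: [[-0.94, 0.342, 0.003], [0.342, 0.94, -0.003], [-0.004, -0.002, -1.0]]
force: [2.8, -5.1, -2.5]
opening: 0.241
grip_force: 78.5
```

```bash
python3 - <<'E'
from h import *
import pickle
dial()
s={n:snapshot(n) for n in("top","side","wrist")}; pickle.dump(s,open("s7.pkl","wb"))
a=cv2.resize(s["top"]["image"][160:235,275:340],None,fx=6,fy=6,interpolation=cv2.INTER_CUBIC)
b=cv2.resize(s["side"]["image"][160:240,265:325],None,fx=6,fy=6,interpolation=cv2.INTER_CUBIC)
c=np.zeros((480,760,3),np.uint8); c[:450,:390]=a; c[:480,400:]=b; cv2.imwrite("pics/c7.png",c[:,:,::-1])
P=cloud(s["top"]);z=P[:,:,2]
m=(np.hypot(P[:,:,0]-.56,P[:,:,1]-.055)<.1)&(z>.138)&(z<.155); print("pinhead",m.sum(),P[m].mean(0))
E
```

```text
t 12.53 theta pos 1.035 r 0.0967 theta yaw 1.041 f tool [-4.3 -3.8  2.5] torque [-0.68 -0.52  0.32] grip 78.5
pinhead 45 [0.61485081 0.03629938 0.1469874 ]
```

View pics/c7.png

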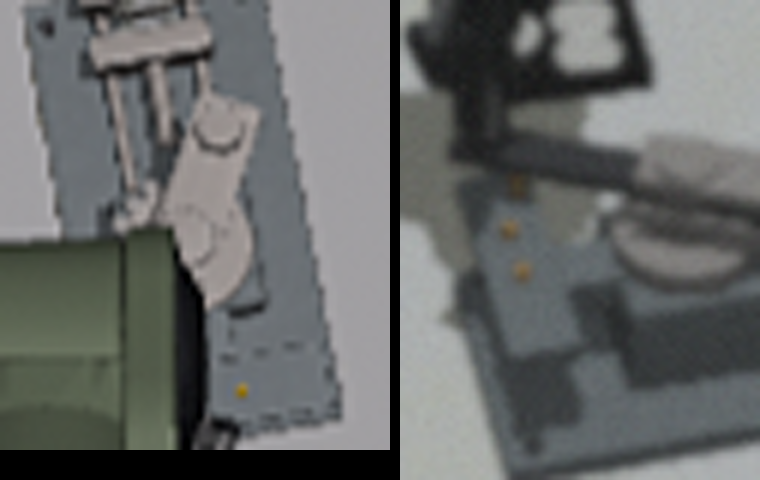

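The top view shows the fork with the pin head at crop (217,128). The side view shows the bar almost over the upper stud at (517,185). The dial measures about 1.01 rad and the tangential force is below the 7 N expected at the click, so I'll advance slightly.

arm_command:
  rows:
    - [-0.001, 0.06, 0, 0.14, 1]
    - [-0.003, 0.12, 0, 0.29, 1]
    - [-0.003, 0.12, 0, 0.29, 1]
    - [-0.003, 0.12, 0, 0.29, 1]

```text
time_s: 13.02
ee_pos: [0.4685, 0.089, 0.3064]
eef_rot: [[-0.929, 0.37, 0.003], [0.37, 0.929, -0.003], [-0.004, -0.002, -1.0]]
force: [2.6, -5.9, -1.7]
opening: 0.237
grip_force: 78.6
```

```bash
python3 - <<'E'
from h import *
import pickle
dial()
s0=pickle.load(open("s0.pkl","rb"))["top"]
def edge(s,c,n):
    P=cloud(s); z=P[:,:,2]
    m=(abs(z-.128)<.004)&(np.hypot(P[:,:,0]-AX[0],P[:,:,1]-AX[1])<.085)&(P[:,:,0]>AX[0]+.015)
    # axis of the fork plate: keep points 25 mm+ out
    p=P[m][:,:2]-AX; a=c
    d=np.array([np.cos(a),np.sin(a)]); e=np.array([-d[1],d[0]])
    L=p@d; w=p@e; k=(L>.03)&(abs(w)<.03); q=[]
    for lo in np.arange(.034,.076,.004):
        j=k&(L>lo)&(L<lo+.004)
        if j.sum()>2: q.append((L[j].mean(),(w[j].max()+w[j].min())/2))
    q=np.array(q); print(n,len(q),"dir",a+np.polyfit(q[:,0],q[:,1],1)[0],"by centre",a+np.arctan2(q[:,1].mean(),q[:,0].mean()))
s=snapshot("top"); pickle.dump(s,open("s8.pkl","wb"))
edge(s0,.697,"rest"); edge(s,-.33,"now")
P=cloud(s);z=P[:,:,2]
m=(np.hypot(P[:,:,0]-.56,P[:,:,1]-.055)<.1)&(z>.138)&(z<.155); h=P[m].mean(0)[:2]-AX; print("pinhead",m.sum(),np.arctan2(h[1],h[0]))
E
```

```text
t 13.02 theta pos 1.064 r 0.0967 theta yaw 1.072 f tool [-4.6 -4.5  1.8] torque [-0.72 -0.42  0.39] grip 78.6
rest 11 dir 0.7538637142548533 by centre 0.6940912743698018
now 9 dir -0.3656275718309794 by centre -0.32927176209382547
pinhead 49 -0.34597783145640304
```

arm_command:
  rows:
    - [-0.001, 0.05, 0, 0.12, 1]
    - [-0.001, 0.05, 0, 0.12, 1]
    - [-0.001, 0.05, 0, 0.12, 1]
    - [-0.001, 0.05, 0, 0.12, 1]

```text
time_s: 13.4
ee_pos: [0.4689, 0.0901, 0.3064]
eef_rot: [[-0.924, 0.382, 0.003], [0.382, 0.924, -0.004], [-0.004, -0.002, -1.0]]
force: [2.5, -6.0, -1.8]
opening: 0.24
grip_force: 78.6
```

```bash
python3 - <<'E'
from h import *
dial()
s=snapshot("top"); P=cloud(s);z=P[:,:,2]
m=(np.hypot(P[:,:,0]-.56,P[:,:,1]-.055)<.1)&(z>.138)&(z<.155); h=P[m].mean(0)[:2]-AX; print("pinhead",m.sum(),.697-np.arctan2(h[1],h[0]),np.median(z[m]))
s=snapshot("wrist"); save(s,"w9")
E
```

```text
t 13.4 theta pos 1.076 r 0.0967 theta yaw 1.085 f tool [-4.6 -4.6  1.8] torque [-0.87 -0.44  0.41] grip 78.6
pinhead 46 1.0513634357801753 0.14675348427933366
```

View pics/w9.png

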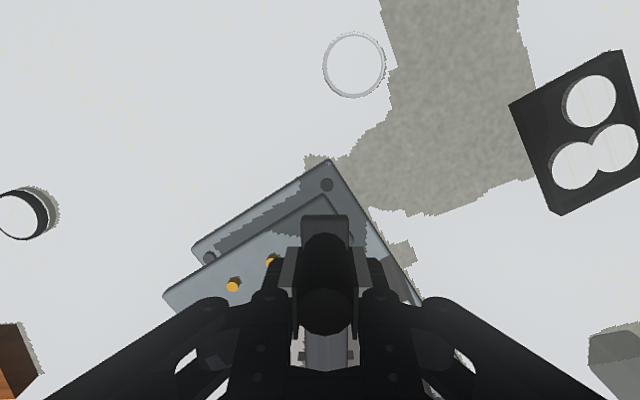

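The handle is gripped at (325,280), the third stud is hidden under the bar, and the other two are at (233,285) and (272,262). The dial reads about 1.05, the pin head is still home, and the hold is steady.

```bash
python3 -c "
from bench import finish_job
print(finish_job())"
```

```text
the job is handed in; nothing more can be done
None
```

I handed the job in with the pin's head fully home on the fork. The arm is still gripping the crank at the third click (dial measured at about 1.05 rad), and I never touched the coin tubes or capsule stacks.

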